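# Load the necked bush into the tipping rocker tray

### The job

Pick up the steel bush that has a narrow neck just above its foot flange and slide it, upright, sideways under the guard into the slot at the raised end of the rocker tray, foot flange beneath the slotted plate, until it is fully home in the slot while the tray is still up. Then let go and draw back, so that the bush's weight alone tips the tray down toward the press and keeps it there. Leave the plain bush and the die block where they are.

Things in the scene. Friction and masses are not known exactly. Their poses are not given: they have to be found in the camera images.
- necked_bush: The part to load: steel bush standing loose and upright, 0.14-0.24 kg, round about z. Origin: centre of underside, z up. Foot flange 36 mm dia, z 0-6 mm; neck 15 mm dia, z 6-18; barrel 28 mm dia, z 18-58 (grip here). Grip it with the tool already tilted (see guard_edge).
- bush_neck (a point): Point on the necked bush's axis at mid neck, 12 mm above its underside; axes as the bush's.
- plain_bush: Bystander, not to be disturbed: upright steel bush of the same height (58 mm), flange (36 mm) and barrel (28 mm), but with no neck: the barrel runs straight down to the flange. The two bushes stand in either of two places at random. Origin: centre of underside.
- die_block: Bystander, not to be disturbed: a loose grey steel block 24x32x18 mm on the table behind the bushes. Origin: centre of underside.
- station_base: Fixed grey base plate of the rocker, x -46 to 62, y -114 to 110 mm, 10 mm thick. Origin on the table under the nominal pivot; x points away from the robot (the bush slides into the slot in this direction), y to the left, to the press (tray tips this way). Two cheeks at x = -37 and 37 mm (y +-13 plus the shift, up to 85 mm high) carry the tray; counterweight at -y, slotted plate at +y.
- guard_edge (a point): Middle of the lower front edge of the fixed clear guard over the slot (base x 12, y 80, z 155 mm; base axes). From here the hood runs 46 mm back in x to its upright and 50 mm each way in y; this edge is turned up 48 mm. A gripper pointing straight down at the slot hits it; tilted 30-45 deg, fingers leading to +x and body leaning back to the robot, it passes.
- slot_home (a point): Fixed to the base at x 0, y 80, z 72.5 mm, base axes: where the mid neck is when home in the slot with the rocker at its nominal place. Tray and slot together are clamped anywhere from 11 mm right (-y) to 11 mm left of nominal: not measured, to be felt or seen. x and z are exact.
- slot_mouth (a point): Fixed to the base 32 mm before slot_home in x: middle of the mouth at the nominal place, base axes. Lips flare at 45 deg: mouth 39 mm wide, narrowing over 10 mm to a straight slot 19 mm wide, whose end stops the neck at slot_home's x. A neck off to one side by e meets a lip with its centre about (e - 9 mm) before this point, and is pushed toward the slot's middle.
- plate_top (a point): Fixed to the base 2.5 mm above slot_home: height of the top of the slotted plate while the tray is up. The plate is 5 mm thick, 76 mm wide in y. With the mid neck at slot_home's height there are 3.5 mm of air above and below the plate; let go, the bush sinks until its barrel rests on the plate.
- press_guard (a point): Obstacle between the bushes and the rocker: tip, nearest the robot, of the clear guard of the terminal press, which stands swung open toward the robot. It is fixed; from this point it runs 0.1 m back in x, lies within 30 mm either side in y and z. Carry the bush in front of it or over it (world axes).
- tray (a joint): Tilt of the rocker tray, rad: 0 = up, plate level, held up lightly by a counterweight (a load of about 0.6 N at the slot already tips it); 0.25 = fully tipped on its stop, slot end down toward the press, the slot sunk about 20 mm. Moves freely, slightly damped.
Mind the look-alikes: they are no part of the job. What is shaped like the necked_bush but purple or turquoise is not meant.

How it is judged (in metres and radians):
On the way:
1. the necked bush is home in the slot, foot flange beneath the plate, with the tray still up (x of bush_neck in the frame of slot_home between -0.004 and 0.004 m and y of bush_neck in the frame of slot_home between -0.0145 and 0.0145 m and z of bush_neck in the frame of slot_home between -0.006 and 0.006 m and value of joint tray below 0.06 rad and angle between necked_bush's own z axis and vertical below 0.15 rad), for 0.2 s.
At the end, for the whole second after the job is handed in: The tray is tipped by more than 0.2 rad and stays so; the bush hangs at rest in the slot, its neck within 5 mm of the slot's end in x and sunk 12 to 35 mm with the tray, leaning 0.15 to 0.36 rad with it; the plain bush and the die block are within 30 mm of where they were (value of joint tray above 0.2 rad and x of bush_neck in the frame of slot_home between -0.005 and 0.005 m and y of bush_neck in the frame of slot_home between -0.021 and 0.0145 m and z of bush_neck in the frame of slot_home between -0.035 and -0.012 m and angle between necked_bush's own z axis and vertical between 0.15 and 0.36 rad and linear speed of necked_bush below 0.02 m/s and distance of each of plain_bush, die_block from where it was at the start of the episode below 0.03 m); the robot touches nothing.
It fails at once if the plain bush is disturbed (distance of plain_bush from where it was at the start of the episode above 0.03 m).
It fails at once if the die block is disturbed (distance of die_block from where it was at the start of the episode above 0.03 m).
It also fails if it takes over 58 s, if anything falls off the work surface, if the arm or the gripper's body presses on something with over 40 N, if the wrist force passes 120 N, or if a joint passes its speed limit or range.

### The arm

A 6-joint arm with a two-finger parallel gripper is mounted at the origin on a cart in front of the work surface, level with it; the furniture and walls round the work are solid. World frame = base frame: x ahead of the robot, y to its left, z up, the work surface at z = 0. Lengths are in mm, angles in degrees, forces in N, time in s.
With the tool pointing down it reaches from about 350 to 775 mm from the base axis. Payload 5.5 kg.
Tool frame: the origin (TCP) lies on the centre line of the jaws, within the pads' length; the fingertips stand arm.tip_extent ahead of it and the grasp point (between the pads) lies 6 mm ahead of it (arm.tip_extent is the distance from the TCP to the fingertips, in mm); z points along the fingers, y is the line along which they close (so a half turn about z gives the same grasp; the last joint's range is limited). The gripper opens to 85 mm and grips with 20 to 120 N. Pads are 22 mm wide; open, the fingers measure 114 mm over their backs; the gripper's body (76 mm by 85 mm) begins 54 mm behind the grasp point. The pads swing forward as they close: fully open they stand 13 mm farther back than shut.
Start: joints at [66.085, 17.945, 2.641, 74.691, 0, 82.002], TCP at [157.711, 552.988, 256.323] pointing down, gripper open.
Joint ranges: [-158.12, 158.12], [-49.38, 96.58], [-58.88, 72.47], [-126.05, 133.96], [-84.25, 85.87], [-180, 180]. Speed limits (degrees/s): [147.25, 147.25, 180, 180, 180, 180].

### API

Orientations are given as [roll, pitch, yaw] about the fixed x, y, z axes, in that order (R = Rz(yaw) Ry(pitch) Rx(roll)).
In Python, from bench import arm, eyes gives the robot as it stands. The module is installed in compiled form; this text tells all that it offers. Calls block until the motion is done:
- arm.movep(position, orientation): joint-space move of the TCP to a pose.
- arm.move_straight(position, frame=None, feed=150): straight line of the TCP; frame=None keeps the orientation; feed is the mean speed in mm/s.
- arm.movej(angles): joint-space move.
- arm.move_gripper(opening, force=None): finger opening in mm; force is the grip in N (None keeps the last); returns when the fingers have stopped.
- arm.sleep(seconds).
- arm.solve_ik(position, orientation): joint angles nearest the present ones, or None.
- arm.state(): the state.
- eyes.grab_frame(name): name is "side" or "top"; returns the picture (384x512x3 uint8, red, green, blue); there is no depth.
- eyes.camera_model(name): a dict with "mtx" (3x3 intrinsics, pixels), "dist_coeffs" ([k1, k2, p1, p2, k3] as OpenCV has them; the pictures are not rectified), "rvec" (rotation vector, rad) and "tvec" (3), from world to camera coordinates, as OpenCV has them. Camera axes: x right, y down, z forward; pixel columns grow to the right and rows downward; lengths in mm; the calibration is good to about 2 mm. A picture is of the moment at which its call begins. camera_model takes no time and is no camera call.
A pose or a line that the arm cannot do raises arm.PlanningError and nothing moves.
- arm.hand_in(): hands the job in; it is judged then, once.
The state is a dict: "clock": time; "joint_pos": joint angles; "qvel": joint speeds; "tau": joint torques, N m; "tcp_pos": TCP position; "ee_rot": TCP orientation; "wrist_force": force on the tool from outside, world axes, zero at the start; "ft_torque": the same for the moment, N m; "width": finger opening in mm; "finger_force": force on a finger pad.
Only numpy, scipy, OpenCV 4.12 (cv2) and the standard library are available. Lean on these libraries where they do the work, as an engineer would, in place of code of your own. Each camera call takes 0.05 s, during which the arm holds its last target. There are 200 camera calls.

## Working session

There is one attempt and no reset: what is moved stays moved. The work goes in short steps, each a Python script; the robot and the scene stay as the last script left them, time stands still between calls to the robot, and variables do not carry over. Pictures are saved under pics/ and viewed, at most 10 in all, crops included, and the job is handed in when it is done.

```bash
mkdir -p pics; python3 - <<'E'
from bench import arm, eyes
import cv2
for n in("side","top"):
    cv2.imwrite(f"pics/{n}0.png",cv2.resize(eyes.grab_frame(n)[:,:,::-1],(800,600),interpolation=cv2.INTER_CUBIC))
    print(n,eyes.camera_model(n))
print(arm.state(),arm.tip_extent)
E
```

```text
side {'mtx': array([[413.46458796,   0.        , 251.67741678],
       [  0.        , 413.46458796, 189.93488976],
       [  0.        ,   0.        ,   1.        ]]), 'dist_coeffs': array([0.0016219, 0.       , 0.       , 0.       , 0.       ]), 'rvec': array([ 0.44804038, -2.37345487,  1.616606  ]), 'tvec': array([523.23731104, 234.99820272, 823.406564  ])}
top {'mtx': array([[362.08987133,   0.        , 254.99660334],
       [  0.        , 362.08987133, 195.94641052],
       [  0.        ,   0.        ,   1.        ]]), 'dist_coeffs': array([-0.01222674,  0.        ,  0.        ,  0.        ,  0.        ]), 'rvec': array([ 2.2074379 , -2.14454383,  0.16343347]), 'tvec': array([-106.96979878,  600.10670928,  983.0205423 ])}
{'clock': 0.1, 'joint_pos': array([ 6.60854072e+01,  1.79859870e+01,  2.58396578e+00,  7.46912965e+01,
       -5.65420007e-04,  8.20031585e+01]), 'qvel': array([ 0.07949852, -0.06910739,  0.12708814,  0.09003867, -0.07079286,
       -0.02067221]), 'tau': array([ 4.00610967e-03, -4.81723166e+01,  2.99244386e+01,  1.27477982e-02,
       -3.27274915e-05,  2.14234808e-05]), 'tcp_pos': array([157.52355028, 552.56952299, 255.50655313]), 'ee_rot': array([-1.79907511e+02, -1.24223013e-02,  1.64082239e+02]), 'wrist_force': array([-1.11716926,  0.26184812,  0.520175  ]), 'ft_torque': array([0.03629041, 0.03093807, 0.02405672]), 'finger_force': 0.0, 'width': 85.01008337279633} 25.0
```

View pics/side0.png

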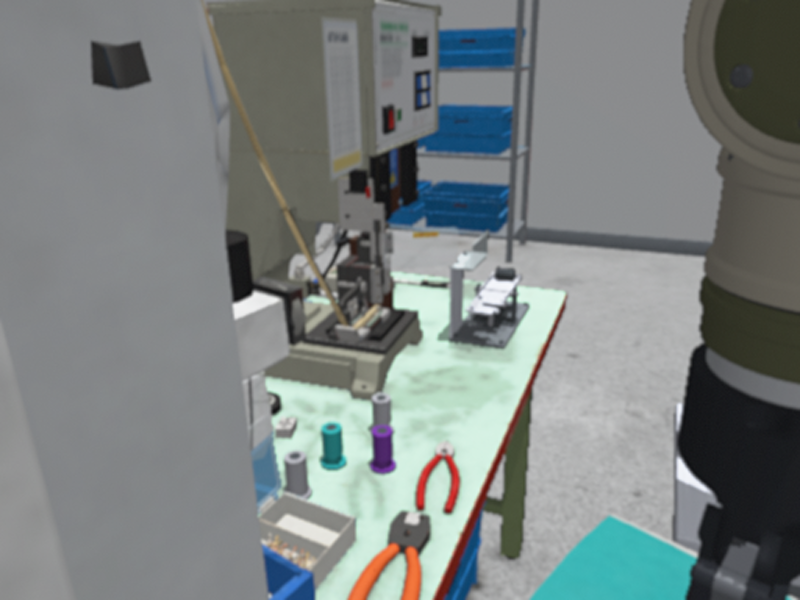

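View pics/top0.png

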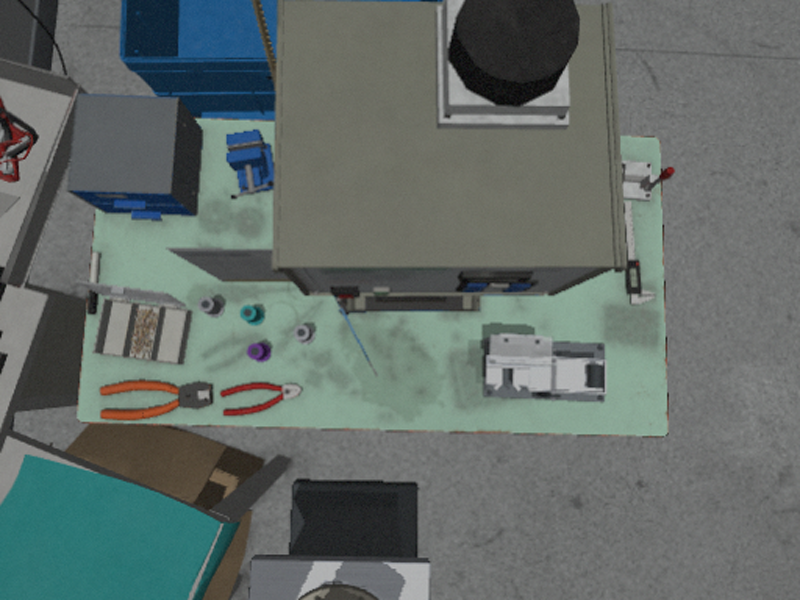

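The side view shows grey bushes at (296,475) and (381,412), and the rocker at about (490,300). The top view shows grey bushes at (210,305) and (303,332), the rocker at (545,370) and the press guard tip near (375,375). I'll zoom in to find which one has the neck.

```bash
cat > h.py <<'E'
from bench import arm, eyes
import cv2, numpy as np
def cam(n):
    c=eyes.camera_model(n); R=cv2.Rodrigues(c["rvec"])[0]; return c,R,-R.T@c["tvec"]
def proj(n,P):
    c,R,o=cam(n); return cv2.projectPoints(np.float64(P).reshape(-1,1,3),c["rvec"],c["tvec"],c["mtx"],c["dist_coeffs"])[0][:,0]
def ray(n,uv):
    c,R,o=cam(n); p=cv2.undistortPoints(np.float64(uv).reshape(1,1,2),c["mtx"],c["dist_coeffs"])[0,0]
    return o,R.T@np.r_[p,1]
def onz(n,uv,z):
    o,d=ray(n,uv); return o+d*(z-o[2])/d[2]
def crop(img,x0,x1,y0,y1,w,h): return cv2.resize(img[y0:y1,x0:x1,::-1],(w,h),interpolation=cv2.INTER_CUBIC)
E
python3 - <<'E'
from h import *
s=eyes.grab_frame("side");t=eyes.grab_frame("top")
m=np.vstack([np.hstack([crop(s,165,265,240,325,400,300),crop(s,275,375,140,225,400,300)]),np.hstack([crop(t,115,215,170,245,400,300),crop(t,300,400,195,270,400,300)])])
cv2.imwrite("pics/m1.png",m)
for n in("side","top"): print(n,cam(n)[2])
k=.64
for z in(0,58): print(z,[onz("top",np.r_[p]*k,z).round(0) for p in((210,305),(303,332),(375,375))])
print([onz("side",np.r_[p]*k,0).round(0) for p in((296,495),(381,430),(286,432))])
E
```

```text
side [216.29218608 825.28790479 528.31559982]
top [ 483.2526926   -57.90795812 1049.29189954]
0 [array([599., 258.,   0.]), array([554.,  84.,   0.]), array([479., -51.,   0.])]
58 [array([592., 241.,  58.]), array([550.,  77.,  58.]), array([479., -51.,  58.])]
[array([595., 254.,   0.]), array([552.,  79.,   0.]), array([682., 133.,   0.])]
```

View pics/m1.png

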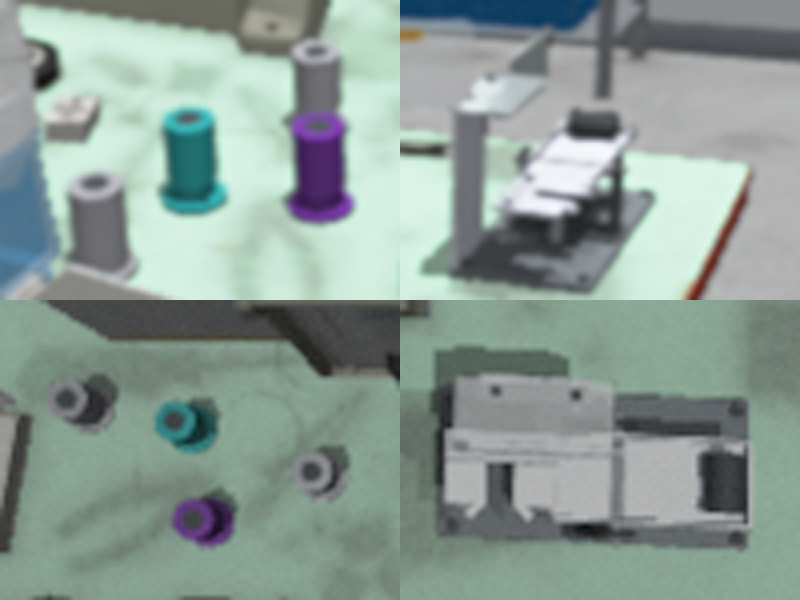

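Die block is at (75,115) in the top-left crop, and the slot mouth is visible at (500,505) in the bottom-right crop. The neck isn't clear yet, so I'll average some frames and zoom further.

```bash
python3 - <<'E'
from h import *
s=np.mean([eyes.grab_frame("side") for _ in range(6)],0);t=np.mean([eyes.grab_frame("top") for _ in range(6)],0)
np.savez("avg.npz",s=s,t=t)
f=lambda i,a,b,c,d:np.clip(crop(i,a,b,c,d,400,300).astype(float)*1.4-40,0,255).astype(np.uint8)
m=np.vstack([np.hstack([f(s,170,210,286,316+4-4,),f(s,226,266,250,280)]),np.hstack([f(t,122,150,185,206),f(t,182,210,202,223)])])
cv2.imwrite("pics/m2.png",m)
E
```

```text
(no output)
```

View pics/m2.png

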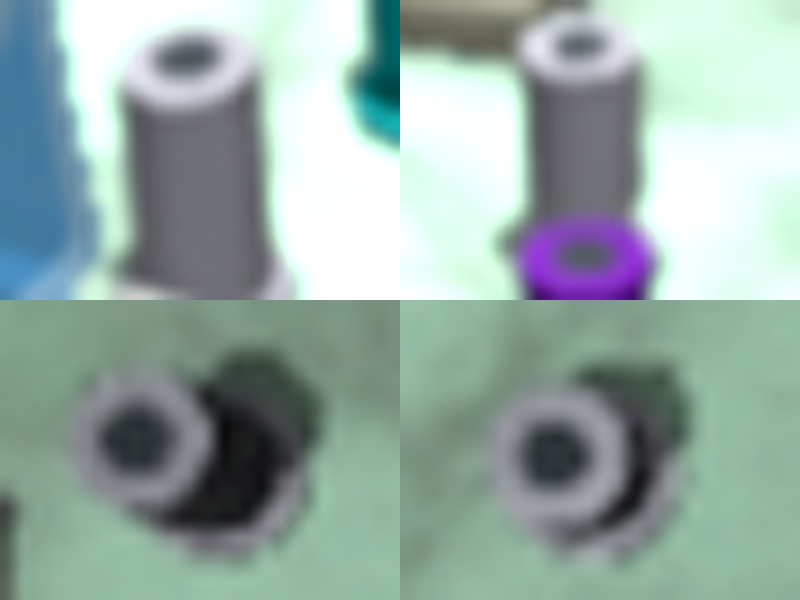

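The left bush's barrel runs straight to its flange. The right bush, at top-crop (553,455), jogs inward at side-crop (640,195), exactly where a barrel bottom at z=18 should appear. So the right one is the necked bush. Next I'll fit the station pose and check it with an overlay.

```bash
cat >> h.py <<'E'
def base(p,q):  # p=(x,y,yaw rad) of station, q in base axes
    c,s=np.cos(p[2]),np.sin(p[2]); q=np.float64(q).reshape(-1,3)
    return q@np.array([[c,s,0],[-s,c,0],[0,0,1]])+[p[0],p[1],0]
E
python3 - <<'E'
from h import *
from scipy.optimize import least_squares as ls
d=np.load("avg.npz");s,t=d["s"],d["t"]
g=s.mean(2)
for r in range(262,274): print(r,g[r,234:254].astype(int))
def tri(a,b): return ls(lambda P:np.r_[proj("side",P)[0]-a,proj("top",P)[0]-b],[560,100,58]).x.round(1)
print("plain",tri((188.3,291.4),(131.3,194.2)),onz("top",(131.3,194.2),58),"necked",tri((243.9,254),(192.3,212.4)),onz("top",(192.3,212.4),58),onz("side",(243.9,254),58))
C=np.array([[62,-114,10],[-46,-114,10],[-46,110,10]]);px=np.array([[747,400],[747,548],[437,535]])
uv=np.c_[300+(px[:,0]-399.5)/4-.5,195+(px[:,1]-299.5)/4-.5]
r=ls(lambda p:(proj("top",base(p,C))-uv).ravel(),[520,-350,0]);p=r.x;print(p,np.degrees(p[2]),r.fun)
K=7;x0,y0=308,205
im=cv2.resize(t[y0:y0+65,x0:x0+85,::-1].clip(0,255).astype(np.uint8),None,fx=K,fy=K,interpolation=cv2.INTER_CUBIC)
def dr(P,col,n="top",a=(x0,y0),im=im,K=K,closed=True):
    q=((proj(n,base(p,P))-a+.5)*K-.5).round().astype(np.int32); cv2.polylines(im,[q],closed,col,1)
rect=lambda x1,x2,y1,y2,z:[[x1,y1,z],[x2,y1,z],[x2,y2,z],[x1,y2,z]]
dr(rect(-46,62,-114,110,10),(0,0,255)); dr([[-32,80,75],[7.5,80,75]],(255,0,0)); dr(rect(12,58,30,130,155),(0,255,0))
dr([[-34,60.5,75],[-22,70.5,75],[7.5,70.5,75],[7.5,89.5,75],[-22,89.5,75],[-34,99.5,75]],(255,0,255),closed=False)
a=(280,145);im2=cv2.resize(s[145:220,280:365,::-1].clip(0,255).astype(np.uint8),None,fx=7,fy=7,interpolation=cv2.INTER_CUBIC)
dr(rect(-46,62,-114,110,10),(0,0,255),"side",a,im2); dr(rect(12,58,30,130,155),(0,255,0),"side",a,im2)
dr([[-34,60.5,75],[-22,70.5,75],[7.5,70.5,75],[7.5,89.5,75],[-22,89.5,75],[-34,99.5,75]],(255,0,255),"side",a,im2,closed=False)
cv2.imwrite("pics/o1.png",im);cv2.imwrite("pics/o2.png",im2)
E
```

```text
262 [223 224 226 213 157 101  92 100 105 108 111 112 113 110 107 124 165 194
 203 204]
263 [223 225 227 214 158 102  92  99 105 108 110 112 112 110 107 126 172 204
 212 213]
264 [223 224 227 215 159 103  92  99 105 109 111 112 112 109 106 127 174 209
 218 218]
265 [222 224 226 214 163 107  93  99 105 108 110 112 112 109 106 123 170 209
 221 221]
266 [220 222 224 214 165 110  94  99 105 108 110 112 111 109 105 119 165 208
 222 222]
267 [218 220 222 213 165 111  94  99 105 108 110 111 112 109 105 117 163 208
 222 223]
268 [216 219 221 211 165 112  94  99 104 108 110 111 111 109 105 120 167 210
 223 224]
269 [214 217 220 211 166 115  95  99 104 108 110 111 111 108 107 129 179 216
 225 224]
270 [210 214 215 202 158 112  96  99 104 109 110 112 111 109 113 147 195 222
 226 225]
271 [207 208 202 178 139 108 100 104 109 114 116 116 116 114 122 158 200 222
 225 225]
272 [204 195 174 145 120 111 110 114 118 120 120 121 122 121 126 152 188 213
 221 224]
273 [201 175 142 120 115 121 123 121 119 115 114 115 120 123 125 140 169 196
 213 221]
plain [595.  249.4  57. ] [594.8012106  249.08487045  58.        ] necked [549.9  81.   57.2] [549.9804119   80.93354808  58.        ] [549.26484184  82.25310187  58.        ]
[ 4.89641380e+02 -3.59747237e+02 -1.96295320e-02] -1.124689336049411 [ 0.05868945 -0.27386916 -0.11464328  0.24610357  0.05682758  0.02258793]
```

View pics/o1.png

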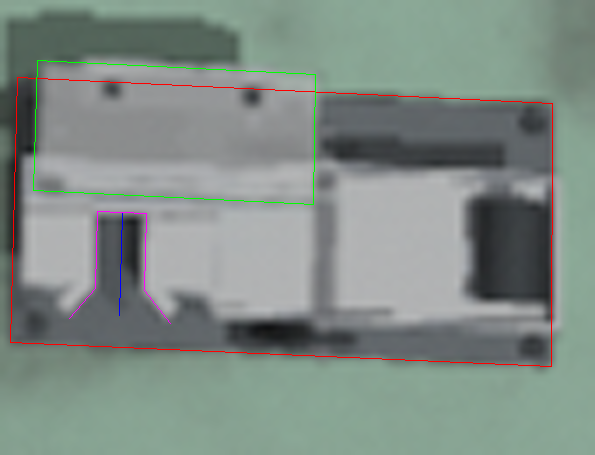

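View pics/o2.png

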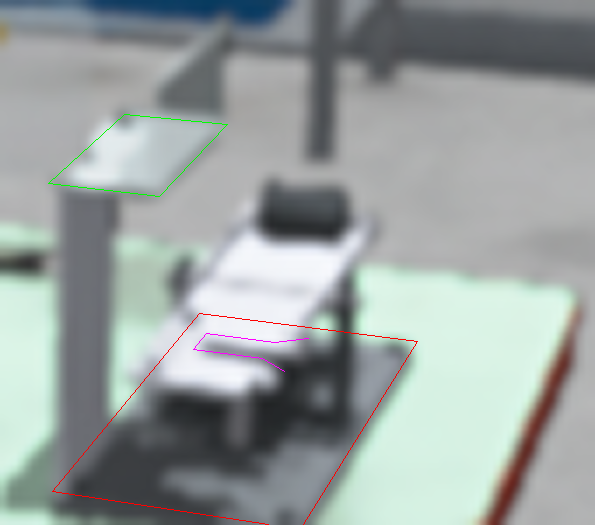

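The overlay fits well. The base origin is about (490,-360) with yaw -1.1°, and the slot's visible edges at 97–142 px (nominal 97–147) put the tray within about 1 mm left of nominal. Now to check the planned path for reach.

```bash
cat >> h.py <<'E'
ST=np.array([489.6,-359.7,-0.0196]); T=40; BUSH=np.array([549.8,81.3,0]); H=46
from scipy.spatial.transform import Rotation as Ro
def ori(flip):
    R=Ro.from_euler("xyz",[180,-T,np.degrees(ST[2])],degrees=True)
    if flip: R=R*Ro.from_euler("z",180,degrees=True)
    return R
def tcp(b,flip,back=0):  # TCP for bush underside at b, retreated along tool axis
    return np.float64(b)+[0,0,H]-(6+back)*ori(flip).apply([0,0,1])
E
python3 - <<'E'
from h import *
S=lambda x,y=81,z=60.5:base(ST,[x,y,z])[0]
pts=dict(pre=(BUSH,90),grasp=(BUSH,0),lift=(BUSH+[0,0,65],0),back=(np.r_[415,81,65],0),mid=(np.r_[415,-100,65],0),pm=(S(-78),0),home=(S(0),0),out=(S(0),100))
print(pts)
for f in(0,1):
  for k,(b,r) in pts.items():
    for t in(40,):
      q=arm.solve_ik(tcp(b,f,r),ori(f).as_euler("xyz",degrees=True)); print(f,k,tcp(b,f,r).round(),None if q is None else np.round(q))
E
```

```text
{'pre': (array([549.8,  81.3,   0. ]), 90), 'grasp': (array([549.8,  81.3,   0. ]), 0), 'lift': (array([549.8,  81.3,  65. ]), 0), 'back': (array([415,  81,  65]), 0), 'mid': (array([ 415, -100,   65]), 0), 'pm': (array([ 413.20248011, -277.18685586,   60.5       ]), 0), 'home': (array([ 491.18749835, -278.71555798,   60.5       ]), 0), 'out': (array([ 491.18749835, -278.71555798,   60.5       ]), 100)}
0 pre [488.  83. 120.] None
0 grasp [546.  81.  51.] None
0 lift [546.  81. 116.] [   1.    2.  -56.   -8.   -1. -179.]
0 back [411.  81. 116.] None
0 mid [ 411. -100.  116.] None
0 pm [ 409. -277.  111.] [-63.   1. -53.  14.  34. 125.]
0 home [ 487. -279.  111.] [-53.   7. -48.   8.  30. 136.]
0 out [ 423. -277.  188.] [-61.  -5. -45.  27.  34. 128.]
1 pre [488.  83. 120.] None
1 grasp [546.  81.  51.] None
1 lift [546.  81. 116.] [  1.   2. -56.  -8.  -1.   1.]
1 back [411.  81. 116.] None
1 mid [ 411. -100.  116.] None
1 pm [ 409. -277.  111.] [-63.   1. -53.  14.  34. -55.]
1 home [ 487. -279.  111.] [-53.   7. -48.   8.  30. -44.]
1 out [ 423. -277.  188.] [-61.  -5. -45.  27.  34. -52.]
```

```bash
python3 - <<'E'
from h import *
def ok(b,t,yaw,back=0):
    R=Ro.from_euler("xyz",[180,-t,yaw],degrees=True)*Ro.from_euler("z",180,degrees=True)
    z=R.apply([0,0,1]); q=arm.solve_ik(np.float64(b)+[0,0,H]-(6+back)*z,R.as_euler("xyz",degrees=True))
    return "." if q is None else "#"
Y=range(-90,91,10)
for t in(34,37,40):
  print(t,"yaw -90..90")
  for b,bk in((BUSH,0),(BUSH,60),(BUSH+[0,0,65],0),(BUSH+[0,0,120],0),([415,81,65],0),([415,0,65],0),([415,0,120],0),([415,-50,150],0),([430,-100,65],0),([413,-200,65],0),([500,-51,200],0),([500,-51,250],0)): print("".join(ok(b,t,y,bk) for y in Y),np.round(b),bk)
for z in(0,50,100,150,200,250,300): print(z,(proj("side",[[479,-51,z],[579,-51,z]])/.64).round(),(proj("top",[[479,-51,z]])/.64).round())
for z in (0,50,100,150,200): print([onz("top",np.r_[p]*.64,z).round() for p in((375,375),(340,300))])
E
```

```text
34 yaw -90..90
################### [550.  81.   0.] 0
################### [550.  81.   0.] 60
################### [550.  81.  65.] 0
################### [550.  81. 120.] 0
#######......###### [415  81  65] 0
######......####### [415   0  65] 0
################### [415   0 120] 0
################### [415 -50 150] 0
#####.....######### [ 430 -100   65] 0
#####...########### [ 413 -200   65] 0
################### [500 -51 200] 0
################### [500 -51 250] 0
37 yaw -90..90
################### [550.  81.   0.] 0
################### [550.  81.   0.] 60
################### [550.  81.  65.] 0
################### [550.  81. 120.] 0
#######......###### [415  81  65] 0
#####.......####### [415   0  65] 0
#######....######## [415   0 120] 0
################### [415 -50 150] 0
#####......######## [ 430 -100   65] 0
####.....########## [ 413 -200   65] 0
################### [500 -51 200] 0
################### [500 -51 250] 0
40 yaw -90..90
########....####### [550.  81.   0.] 0
########....####### [550.  81.   0.] 60
################### [550.  81.  65.] 0
################### [550.  81. 120.
[... 184 characters left out ...]
 0
###.......######### [ 413 -200   65] 0
################### [500 -51 200] 0
################### [500 -51 250] 0
0 [[455. 397.]
 [397. 386.]] [[375. 375.]]
50 [[455. 369.]
 [397. 359.]] [[375. 375.]]
100 [[456. 340.]
 [396. 331.]] [[375. 375.]]
150 [[456. 310.]
 [395. 302.]] [[374. 375.]]
200 [[457. 280.]
 [395. 273.]] [[374. 375.]]
250 [[457. 248.]
 [394. 242.]] [[374. 375.]]
300 [[458. 214.]
 [393. 209.]] [[373. 376.]]
[array([479., -51.,   0.]), array([616.,  19.,   0.])]
[array([479., -51.,  50.]), array([609.,  15.,  50.])]
[array([479., -52., 100.]), array([603.,  11., 100.])]
[array([479., -52., 150.]), array([597.,   8., 150.])]
[array([479., -52., 200.]), array([590.,   4., 200.])]
```

```bash
sed -i 's/T=40/T=38/' h.py; python3 - <<'E'
from h import *
S=lambda x,y=81,z=60.5:base(ST,[x,y,z])[0]
o=ori(1).as_euler("xyz",degrees=True)
for b,r in((BUSH,80),(BUSH,0),(BUSH+[0,0,170],0),([420,81,170],0),([418,20,170],0),([415,-60,170],0),([413,-150,170],0),(S(-78)+[0,0,110],0),(S(-78),0),(S(0),0),(S(0),100)):
    q=arm.solve_ik(tcp(b,1,r),o); print(np.round(b),None if q is None else np.round(q))
E
```

```text
[550.  81.   0.] None
[550.  81.   0.] [  1.  11. -59. -18.  -1.   1.]
[550.  81. 170.] [  1.  -8. -44.  16.  -1.   1.]
[420  81 170] [  1. -25. -55.  22.  -1.   2.]
[418  20 170] [-14. -28. -56.  25.   8. -10.]
[415 -60 170] [-32. -26. -54.  28.  18. -25.]
[ 413 -150  170] [-48. -20. -50.  32.  27. -40.]
[ 413. -277.  170.] [-61.  -8. -41.  36.  32. -54.]
[ 413. -277.   60.] [-61.   1. -51.  16.  32. -54.]
[ 491. -279.   60.] [-52.   7. -46.  11.  28. -44.]
[ 491. -279.   60.] [-59.  -5. -43.  29.  32. -52.]
```

```bash
sed -i 's/T=38/T=37/' h.py; python3 - <<'E'
from h import *
o=ori(1).as_euler("xyz",degrees=True)
arm.movep(tcp(BUSH+[0,0,130],1),o)
arm.move_gripper(56,force=50)
arm.move_straight(tcp(BUSH,1),feed=120)
arm.sleep(.2)
s=arm.state();print(s["clock"],s["tcp_pos"]-tcp(BUSH,1),s["wrist_force"],s["ee_rot"],o)
i,j=eyes.grab_frame("side"),eyes.grab_frame("top")
cv2.imwrite("pics/g.png",np.hstack([crop(i,165,275,230,330,400,364),crop(j,140,240,160,251,400,364)]))
E
```

```text
4.85 [0.53771477 0.01058294 0.83837691] [-0.36950489 -0.3051821   0.21601979] [179.99681541  37.08626696 178.87589386] [-180.           37.          178.87700272]
```

View pics/g.png

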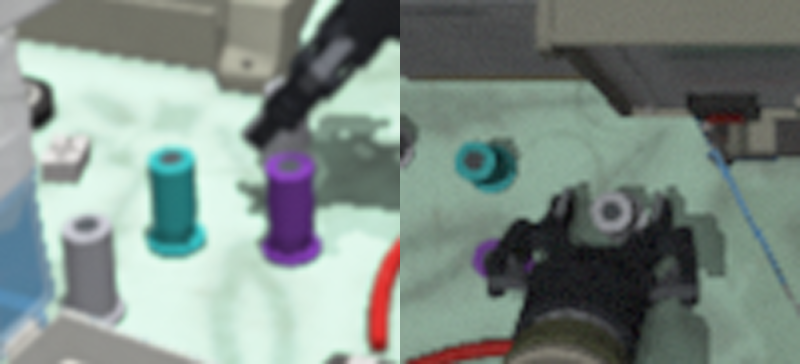

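The bush (top crop 610,210) sits centred between the open fingers (565 and 655). I'll grip it, lift and carry it in front of the press guard.

```bash
cat > z0.py <<'E'
E
python3 - <<'E'
from h import *
S=lambda x,y=81,z=60.5:base(ST,[x,y,z])[0]
arm.move_gripper(20,force=50); arm.sleep(.2)
s=arm.state(); np.save("g0.npy",s["tcp_pos"]); print(s["clock"],s["width"],s["finger_force"],s["wrist_force"],s["tcp_pos"]-tcp(BUSH,1))
arm.move_straight(tcp(BUSH+[0,0,170],1),feed=150)
print(arm.state()["wrist_force"],arm.state()["width"])
for b in([420,81,170],[413,-150,170],S(-78)+[0,0,110]): arm.move_straight(tcp(b,1),feed=180)
arm.move_straight(tcp(S(-78),1),feed=150); arm.sleep(.3)
s=arm.state(); print(s["clock"],s["width"],s["wrist_force"],s["tcp_pos"]-tcp(S(-78),1))
i,j=eyes.grab_frame("side"),eyes.grab_frame("top")
cv2.imwrite("pics/c.png",np.hstack([crop(i,270,380,130,230,400,364),crop(j,290,390,185,276,400,364)]))
E
```

```text
5.525 26.088957949880584 49.0652722120285 [-3.14014424 -1.07823043  4.79154322] [ 0.21863705 -0.06961864  0.28407822]
[ 0.59933784 -0.41643381 -1.70947039] 26.334488684372857
11.1583 25.9633698894625 [-0.56079919 -0.68150495 -2.43399741] [ 0.2498184  -0.3865353   0.71483738]
```

View pics/c.png

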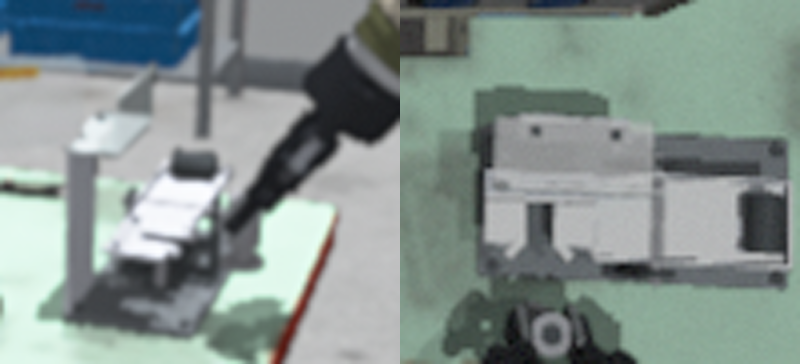

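```bash
python3 - <<'E'
from h import *
t=np.load("avg.npz")["t"].mean(2)
print("bush",onz("top",(326.9,267.9),118.5))
for v in range(236,247):
    r=t[v,314:336]; a=np.interp
    print(v,r.astype(int))
inv=lambda P:(lambda d:(np.cos(ST[2])*d[0]+np.sin(ST[2])*d[1],-np.sin(ST[2])*d[0]+np.cos(ST[2])*d[1]))(P[:2]-ST[:2])
for v in(238,240,242,244):
    r=t[v,314:336]; m=np.argmin(r[6:16])+6; th=(r.max()+r.min())/2
    d=np.where(r[5:17]<th)[0]+5; i,j=d[0],d[-1]
    L=314+i-(th-r[i])/(r[i-1]-r[i]); R=314+j+(th-r[j])/(r[j+1]-r[j])
    print(v,L,R,[np.round(inv(onz("top",(u,v),75)),1) for u in(L,(L+R)/2,R)])
E
```

```text
bush [ 414.27582105 -275.40041859  118.5       ]
236 [178 178 177 178 178 178 178 136  79  84  85  67  43  50 113 158 166 159
 158 163 164 163]
237 [179 179 178 178 179 178 177 137  82  85  85  67  49  49 121 168 178 178
 177 179 178 179]
238 [178 178 178 178 178 179 177 138  86  85  85  69  48  49 121 166 178 178
 178 178 179 178]
239 [178 178 178 178 178 179 178 140  84  85  86  67  48  48 133 174 178 178
 177 178 178 179]
240 [178 178 178 178 178 178 179 137  84  85  84  68  47  49 140 178 179 179
 178 178 178 178]
241 [178 178 178 178 179 177 178 138  83  85  84  67  46  48 141 178 178 178
 177 178 178 179]
242 [178 178 178 179 178 179 179 138  83  83  84  67  46  49 141 178 178 178
 179 178 178 178]
243 [178 178 178 177 179 177 178 138  86  85  84  79  61  50 142 178 178 178
 178 177 178 178]
244 [178 178 178 179 178 178 177 140  85  83  85  86  79  62 142 179 179 177
 178 179 178 177]
245 [160 166 167 160 169 178 178 138  87  86  84  85  84  76 144 178 178 179
 179 178 178 178]
246 [118 128 130 149 171 179 159 118  88  85  84  89  94  93 139 173 178 170
 155 147 153 159]
238 321.4761146496815 327.8893600616808 [array([-1.3, 89.2]), array([-0.9, 80.5]), array([-0.5, 71.8])]
240 321.45208333333335 327.7040878584503 [array([-6.7, 89.1]), array([-6.3, 80.7]), array([-5.9, 72.2])]
242 321.4662977867203 327.6875 [array([-12. ,  88.9]), array([-11.6,  80.5]), array([-11.3,  72.1])]
244 321.34871794871793 327.7327766179541 [array([-17.4,  89.1]), array([-17. ,  80.5]), array([-16.6,  71.8])]
```

```bash
python3 - <<'E'
from h import *
S=lambda x,y=80,z=60.1:base(ST,[x,y,z])[0]
f0=arm.state()["wrist_force"]
x=-60
while x<8:
    arm.move_straight(tcp(S(x),1),feed=50); arm.sleep(.1)
    s=arm.state(); f=s["wrist_force"]-f0; e=s["tcp_pos"]-tcp(S(x),1); print(x,f.round(1),e.round(2),round(s["width"],1))
    if np.linalg.norm(f)>8: break
    x+= 8 if x<-36 else 4 if x<-8 else 1.5
print(s["clock"])
j=eyes.grab_frame("top");i=eyes.grab_frame("side")
cv2.imwrite("pics/i.png",np.hstack([crop(i,280,360,140,213,400,364),crop(j,295,375,190,263,400,364)]))
E
```

```text
-60 [ 0.  -0.3 -0.6] [-0.08  0.3  -0.24] 25.8
-52 [-0.1  0.4 -0.4] [-0.    0.11 -0.06] 26.1
-44 [-0.8 -1.   0. ] [ 0.03  0.16 -0.09] 26.0
-36 [ 0.  -0.5 -0.8] [ 0.01  0.13 -0.09] 26.3
-32 [ 0.6 -0.2 -0.1] [ 0.    0.03 -0.03] 25.8
-28 [ 0.2  0.7 -0.2] [ 0.02  0.08 -0.05] 26.0
-24 [-0.5 -0.2 -0.2] [ 0.03  0.05 -0.03] 26.0
-20 [ 0.4 -0.5 -0.9] [ 0.02  0.07 -0.04] 25.8
-16 [-0.7 -0.6 -0.7] [ 0.04  0.05 -0.04] 25.9
-12 [-0.5 -0.4 -0.8] [ 0.05  0.06 -0.03] 26.1
-8 [-0.3 -0.2  0.4] [ 0.03  0.06 -0.04] 26.1
-6.5 [ 0.8  0.8 -0.1] [ 0.   -0.   -0.01] 25.9
-5.0 [ 1.1  0.3 -1. ] [0.02 0.01 0.  ] 25.9
-3.5 [ 0.3 -0.4  0.1] [ 0.    0.02 -0.03] 26.4
-2.0 [-1.1 -0.3 -0.5] [-0.    0.02 -0.03] 26.2
-0.5 [-0.8 -0.3 -0.5] [ 0.01  0.04 -0.03] 25.9
1.0 [-5.1 -1.3  0.4] [-0.86  0.09 -0.75] 26.3
2.5 [-8.6 -2.1  0.6] [-1.94  0.15 -1.62] 26.0
17.9917
```

View pics/i.png

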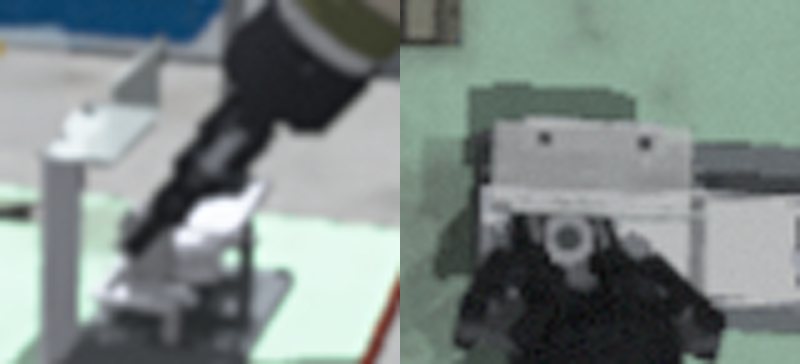

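The stop is felt at x≈0.3 with the tray still up: the bush is at (567,237) in the top crop, at the slot end, and the body is clear of the guard lip in the side crop. I'll ease the push, dwell, release and draw back.

```bash
python3 - <<'E'
from h import *
S=lambda x,y=80,z=60.5:base(ST,[x,y,z])[0]
arm.move_straight(tcp(S(1),1),feed=30); arm.sleep(.6)
s=arm.state(); print(s["wrist_force"],s["tcp_pos"]-tcp(S(0),1))
arm.move_gripper(80); arm.sleep(.3)
print(arm.state()["width"])
arm.move_straight(tcp(S(0),1,50),feed=60)
arm.move_straight(tcp(S(-40),1,130),feed=150); arm.sleep(1)
print(arm.state()["clock"],arm.state()["wrist_force"])
j=eyes.grab_frame("top");i=eyes.grab_frame("side")
cv2.imwrite("pics/r.png",np.hstack([crop(i,280,360,140,213,400,364),crop(j,295,375,190,263,400,364)]))
E
```

```text
[-5.58334618 -1.03866903 -1.99709222] [ 0.21374609  0.1341651  -0.67265547]
79.82817565430885
22.675 [ 0.66791472 -0.26824506 -0.43861744]
```

View pics/r.png

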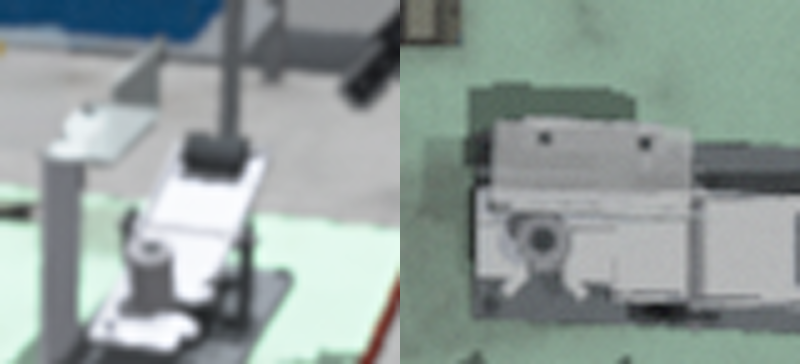

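```bash
python3 - <<'E'
from h import *
print(proj("top",base(ST,[[0.3,80,117.5],[0,89,93.5],[-5,89,93.5]])))
E
```

```text
[[328.6020074  237.50452314]
 [323.07820486 237.48400659]
 [323.03129478 239.38699542]]
```

The measured bush top (323.2,237.6) matches x≈0 (predicted 323.1,237.5), so the bush is home and the tray is tipped.

```bash
python3 -c "
from bench import arm
print(arm.hand_in())"
```

```text
the job is handed in; nothing more can be done
None
```

The necked bush is home in the slot, its weight has tipped the tray and holds it down, the arm is drawn back clear, and I handed the job in at about 23 s on the robot's clock; no verdict was returned, and I did not photograph the plain bush and die block again after gripping, though the carry path kept well clear of both.

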